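# Rock a burnt-out relay out of its tight socket

## Robot

A 6-joint arm with a two-finger parallel gripper is mounted at the origin on a cart in front of the work surface, level with it; the furniture and walls round the work are solid. World frame = base frame: x ahead of the robot, y to its left, z up, the work surface at z = 0. Lengths are in m, angles in degrees, forces in N, time in s.
With the tool pointing down it reaches from about 0.275 to 0.775 m from the base axis. Payload 14.6 kg.
Tool frame: the origin (TCP) lies on the centre line of the jaws, within the pads' length; the fingertips stand 17 mm ahead of it and the grasp point (between the pads) lies 2 mm behind it (tip_extent is the distance from the TCP to the fingertips, in m); z points along the fingers, y is the line along which they close (so a half turn about z gives the same grasp; the last joint's range is limited). The gripper opens to 85 mm and grips with 20 to 120 N. Pads are 22 mm wide; open, the fingers measure 114 mm over their backs; the gripper's body (76 mm by 85 mm) begins 54 mm behind the grasp point. The pads swing forward as they close: fully open they stand 13 mm farther back than shut.
Start: joints at [65.529, 15.075, -2.767, 72.158, 0, 81.102], TCP at [0.141, 0.506, 0.248] pointing down, gripper open.
Joint ranges: [-151.79, 151.79], [-50.71, 97.33], [-67.44, 78.34], [-121.81, 120.89], [-77.56, 73.72], [-180, 180]. Speed limits (degrees/s): [108.29, 108.29, 147.25, 159.86, 180, 180].

## Interface

Orientations are given as [roll, pitch, yaw] about the fixed x, y, z axes, in that order (R = Rz(yaw) Ry(pitch) Rx(roll)).
In Python, from station import read_state, snapshot, job_done, tip_extent gives the robot as it stands. The module is installed in compiled form; this text tells all that it offers.
- The arm moves only by the shell command python3 -m handwheel 'ROWS' [FORCE]. ROWS is JSON, a list of rows, each an object with "dr": the turn, a rotation vector about the tool's x, y, z scaled (see below), a list of three; "xyz": the shift along the tool's x, y, z scaled (see below), a list of three; "claw": the closure, from -1 (fully open) to 1 (shut). In form: [{"dr": [rx, ry, rz], "xyz": [x, y, z], "claw": claw}, ...]. A call has 1 to 12 rows; each row is the pose to reach, as a shift and turn from the pose commanded when the call began, along the tool's axes at that moment; what a row does not reach only later rows make up. The controller multiplies each number of a shift by 200 mm and each number of a turn by 30 degrees. A row lasts 1/10 s, in which the tool goes at most 50 mm and 8.59 degrees, less where a joint would pass 70% of its speed; a pose out of reach is approached as far as the arm can. A call with a number of a shift or a turn outside -1 to 1 is refused whole. A call with a gripper value outside its range is refused whole. The fingers move at their own pace and stop on an object; FORCE is the grip in N (left out, the last holds). Time passes only in rows, so rows that repeat a pose let the fingers close. It gives the time, the measured TCP pose, the force, the opening and the grip force at its end, in the units of the state.
- read_state(): the state, without advancing time (a new reading comes with each control period).
- snapshot(name): name is "scene" or "top" or "wrist"; returns a dict with "image" (420x560x3 uint8, red, green, blue), "z_map" (420x560 float32, m along the optical axis (not along the pixel's ray), 0 where there is no reading), "fx", "fy", "cx", "cy" (pixels), "dist" ([k1, k2, p1, p2, k3] as OpenCV has them; the pictures are not rectified), "xyz" and "attitude" of the camera in the world. Camera axes: x right, y down, z forward; pixel columns grow to the right and rows downward; lengths in m; the calibration is good to about 2 mm. A picture is of the moment at which its call begins.
- job_done(): hands the job in; it is judged then, once.
The state is a dict: "time_s": time; "joints": joint angles; "dq": joint speeds; "joint_torque": joint torques, N m; "tool_pos": TCP position; "tcp_rot": TCP orientation; "force": force on the tool from outside, world axes, zero at the start; "moment": the same for the moment, N m; "width": finger opening in m; "gripper_force": force on a finger pad.
Only numpy, scipy, OpenCV 4.12 (cv2) and the standard library are available. Lean on these libraries where they do the work, as an engineer would, in place of code of your own. Each camera call takes 0.05 s, during which the arm holds its last target. There are 200 camera calls.

## Task

The relay with the brown cover has burnt out: push its retaining clip all the way back, then rock the relay a little from side to side while drawing it straight up until it is out of its tight socket, and stand it upright in the black tray, set down rather than dropped. The board is only standing on the bench, so do not lift, tip or shove it, do not lever the relay over, and leave the other two relays seated and clipped.

Things in the scene. Friction and masses are not known exactly. Their poses are not given: they have to be found in the camera images.
- relay_board: relay board, standing loose on the bench, 1.6 kg: metal plate 110 (x) x 200 (y) x 8 mm on rubber feet, top at z = 13 mm, with three dark relay sockets in a row on a rail. Origin: centre of the underside; x across the rail, y along it, z up. Sockets 0, 1, 2 at y = -56, 0, 56 mm, 48 mm long in y; their blocks reach x = +-35 mm (rim z = 50 mm), their screw terminals x = +-49 mm (z = 38 mm)
- relay_brown: failed plug-in relay, dark brown cover, 65 to 110 g, in any one of the sockets. Origin: centre of the plug's underside; axes as the board's. Plug 28 x 30 mm, z 0 to 16 mm; body 36 (x) x 38 (y) mm, z 16 to 66 mm, flat sides. Seated: origin 13 mm below the socket rim, body 3 mm above the rim. The next relay is only 18 mm away along y: take it by its two x faces
- relay_clear_a: a good relay with a clear cover that shows its coil, same shape and size, in another of the sockets; to be left seated
- relay_clear_b: the other good relay with a clear cover, same shape and size, in another of the sockets; to be left seated
- tray: shallow open black tray, 130 (x) x 100 (y) x 20 mm, walls and floor 3 mm, fixed to the bench. Origin: centre of its underside, x and y along its sides
- socket_0 (a point): centre of the mouth of socket 0 (all three alike), at rim height; axes as the board's. Well 34 x 35 mm, 22 mm deep. Four sprung brass contacts, at x = +-14, y = +-12 mm, 3 mm below the rim, grip the relay's plug: about 34 N against a straight pull, which picks up or tips the loose board. The plug leaves them after rising 10 mm
- clip_0 (a joint): wire retaining clip of socket 0, rad: 0 upright with its cross bar 4 mm over the relay, which it locks in; grows as it swings to the board's +x side, stop at 1.75. Hinge line along y, 6 mm below the rim centre; arms 25.5 mm either side, cross bar 64.5 mm from the hinge. Stiff (0.04 N m): stays where it is left. Flat (1.5) it clears the fingers; begins at 0 to 0.12
- clip_0_tab (a point): middle of the orange thumb tab on top of clip 0: 18 (y) x 4 (x) x 18 mm, 74 mm from the hinge; the tab's tip is 83 mm from the hinge
- socket_1 (a point): centre of the mouth of socket 1 (all three alike), at rim height; axes as the board's. Tilting a relay makes its blades slide up at one side and down at the other, so the contacts no longer hold it down: rise of up to 2.5 mm during each swing of 0.25 rad comes easily, a rise without a swing does not
- clip_1 (a joint): wire retaining clip of socket 1, rad: 0 upright with its cross bar 4 mm over the relay, which it locks in; grows as it swings to the board's +x side, stop at 1.75. Hinge line along y, 6 mm below the rim centre; arms 25.5 mm either side, cross bar 64.5 mm from the hinge. Stiff (0.04 N m): stays where it is left. Flat (1.5) it clears the fingers; begins at 0 to 0.12
- clip_1_tab (a point): middle of the orange thumb tab on top of clip 1: 18 (y) x 4 (x) x 18 mm, 74 mm from the hinge; the tab's tip is 83 mm from the hinge
- socket_2 (a point): centre of the mouth of socket 2 (all three alike), at rim height; axes as the board's. There is room to tilt a seated relay 0.15 rad each way about a line along y through its axis, 3 mm below the rim (level with the contacts); that point of the relay rises as it is drawn out. Beyond 0.25 rad its blades would bend
- clip_2 (a joint): wire retaining clip of socket 2, rad: 0 upright with its cross bar 4 mm over the relay, which it locks in; grows as it swings to the board's +x side, stop at 1.75. Hinge line along y, 6 mm below the rim centre; arms 25.5 mm either side, cross bar 64.5 mm from the hinge. Stiff (0.04 N m): stays where it is left. Flat (1.5) it clears the fingers; begins at 0 to 0.12
- clip_2_tab (a point): middle of the orange thumb tab on top of clip 2: 18 (y) x 4 (x) x 18 mm, 74 mm from the hinge; the tab's tip is 83 mm from the hinge
Things that resemble listed ones, but are neither listed nor needed, are in the scene too. Leave any pink look-alike of the relay_brown alone.

How it is judged:
By the outcome, as a careful person would: the job done as asked, in the order asked, and still so for the second after the job is handed in, with the robot touching nothing.
It also fails if it takes over 54 s, if anything falls off the work surface, if the arm or the gripper's body presses on something with over 40 N, if the wrist force passes 120 N, or if a joint passes its speed limit or range.

## Working session

There is one attempt and no reset: what is moved stays moved. The work goes in short steps, Python scripts to look and compute and a shell command to move; the robot and the scene stay as the last step left them, time stands still between calls to the robot, and variables do not carry over. Pictures are saved under pics/ and viewed, at most 10 in all, crops included, and the job is handed in when it is done.

```bash
mkdir -p pics; cat > h.py <<'E'
import numpy as np, cv2
from scipy.spatial.transform import Rotation as R
from station import read_state, snapshot, job_done, tip_extent
def cam(name,png=None):
    s=snapshot(name)
    if png: cv2.imwrite('pics/'+png,s['image'][:,:,::-1])
    np.savez(''+name+'.npz',**{k:np.array(v) for k,v in s.items()})
    return s
def load(name): return dict(np.load(''+name+'.npz'))
def cloud(s):
    K=np.array([[s['fx'],0,s['cx']],[0,s['fy'],s['cy']],[0,0,1]],float)
    v,u=np.mgrid[0:420,0:560]
    p=cv2.undistortPoints(np.stack([u.ravel(),v.ravel()],1).astype(np.float64)[:,None],K,np.array(s['dist'],float))[:,0]
    z=s['z_map'].astype(float).ravel()
    c=np.c_[p*z[:,None],z]
    Rm=R.from_euler('xyz',s['attitude'],degrees=True).as_matrix()
    w=c@Rm.T+np.array(s['xyz']); w[z==0]=np.nan
    return w.reshape(420,560,3)
E
python3 - <<'E'
from h import *
s=cam('top','top1.png');t=cam('scene','scene1.png')
print(s['xyz'],s['attitude'],t['xyz'],t['attitude'],read_state(),tip_extent)
E
```

```text
[0.4147655  0.13808888 0.92467605] [-172.03493407   -1.19102134  -89.7691196 ] [ 0.03749176 -0.35125417  0.56199006] [-124.30953922   -0.39755465  -46.72513767] {'time_s': 0.1, 'joints': array([ 6.55299734e+01,  1.50960654e+01, -2.79749447e+00,  7.21574715e+01,
       -1.67196793e-04,  8.11001751e+01]), 'dq': array([-0.00387853,  0.03710751,  0.12988877, -0.00235812, -0.06619453,
       -0.05462441]), 'joint_torque': array([ 3.54746655e-03, -6.38575673e+01,  3.85063469e+01,  9.99694836e-03,
       -7.88063358e-05,  2.10547074e-05]), 'tool_pos': array([0.14085617, 0.50554019, 0.24789029]), 'tcp_rot': array([-1.79949557e+02, -7.72975449e-03,  1.64429795e+02]), 'force': array([-0.6725558 , -0.12619511, -0.40944618]), 'moment': array([-0.02370167, -0.01381317, -0.04882809]), 'gripper_force': 0.0, 'width': 0.08535950970936416} 0.017
```

View pics/top1.png

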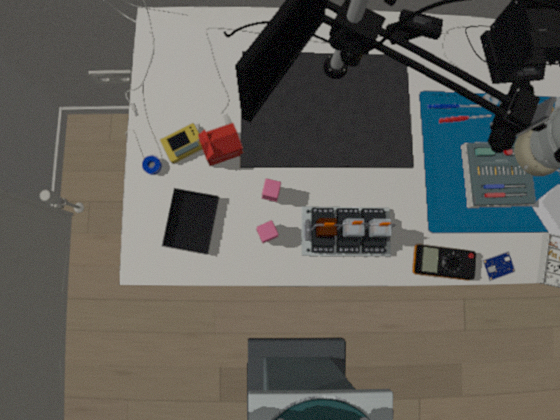

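View pics/scene1.png

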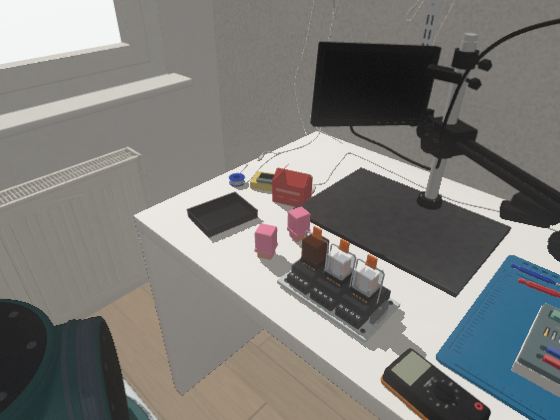

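Top view: board with brown relay at (327,229), clear relays at (353,228) and (380,228), black tray at (191,221), pink look-alikes at (271,189) and (267,231). Brown is the only dark-brown one, at the left (+y) end of the board. Now I measure.

```bash
python3 - <<'E'
from h import *
s=load('top');w=cloud(s);im=s['image']
for n,(u,v) in dict(brown=(327,229),ca=(353,228),cb=(380,228),tray=(191,221),pinka=(271,189),pinkb=(267,231),table=(230,260),chair=(300,350),plate=(308,250)).items(): print(n,w[v,u].round(4))
# board points
x,y,z=w[...,0],w[...,1],w[...,2]
m=np.zeros(z.shape,bool);m[200:265,296:400]=1
for lo,hi in((.008,.018),(.044,.054),(.095,.112),(.113,.16)):
    q=m&(z>lo)&(z<hi); P=w[q]
    r=cv2.minAreaRect((P[:,:2]*1000).astype(np.float32)); print(lo,hi,q.sum(),np.median(P[:,2]).round(4),r)
    if lo>.09:
        n,l=cv2.connectedComponents(q.astype(np.uint8))
        for i in range(1,n):
            k=l==i
            if k.sum()>3: print('  ',k.sum(),w[k].mean(0).round(4),np.argwhere(k).mean(0).round(0)[::-1],im[k].mean(0).round())
m=np.zeros(z.shape,bool);m[180:262,155:225]=1
for lo,hi in ((-.002,.008),(.015,.026)):
    q=m&(z>lo)&(z<hi)&(im.max(2)<70); P=w[q]; print('tray',q.sum(),cv2.minAreaRect((P[:,:2]*1000).astype(np.float32)),np.median(P[:,2]))
c=cv2.resize(im[185:270,290:405],None,fx=6.5,fy=6.5,interpolation=cv2.INTER_CUBIC)
t=load('scene'); d=cv2.resize(t['image'][205:345,265:405],(552,552),interpolation=cv2.INTER_CUBIC)
cv2.imwrite('pics/top_crop.png',c[:,:,::-1]);cv2.imwrite('pics/scene_crop.png',d[:,:,::-1])
E
```

```text
brown [0.4991 0.0027 0.1033]
ca [ 0.5012 -0.0499  0.1045]
cb [ 0.5014 -0.1052  0.1048]
tray [0.5253 0.2919 0.0042]
pinka [0.5867 0.1144 0.0687]
pinkb [0.4978 0.1224 0.0677]
table [0.439  0.2032 0.0005]
chair [ 0.1317 -0.0105 -0.5982]
plate [0.4612 0.0314 0.0186]
0.008 0.018 846 0.0143 ((504.29888916015625, -53.951873779296875), (200.7077178955078, 111.14447784423828), 89.61994171142578)
0.044 0.054 1051 0.0512 ((504.3279113769531, -53.27345275878906), (163.31976318359375, 70.38107299804688), 89.2926254272461)
0.095 0.112 910 0.1045 ((504.2907409667969, -53.72227478027344), (165.2075653076172, 35.604156494140625), 89.54557800292969)
   310 [0.5035 0.0035 0.1047] [327. 227.] [67. 34. 15.]
   600 [ 0.5029 -0.0793  0.1045] [367. 227.] [122. 123. 123.]
0.113 0.16 98 0.1268 ((509.36865234375, -53.746368408203125), (7.753904342651367, 131.91839599609375), 0.5854544639587402)
   33 [ 0.5106 -0.0536  0.1244] [357. 222.] [137.  74.  29.]
   29 [0.5067 0.0035 0.1247] [328. 224.] [137.  68.   6.]
   36 [ 0.5085 -0.109   0.1248] [385. 223.] [139.  80.  38.]
tray 2243 ((526.1600341796875, 290.2386169433594), (97.71697235107422, 128.6339111328125), 79.6965103149414) 0.004607670384332185
tray 298 ((524.1253662109375, 289.83514404296875), (101.62828826904297, 128.7943878173828), 80.14405822753906) 0.02147860164458637
```

View pics/top_crop.png

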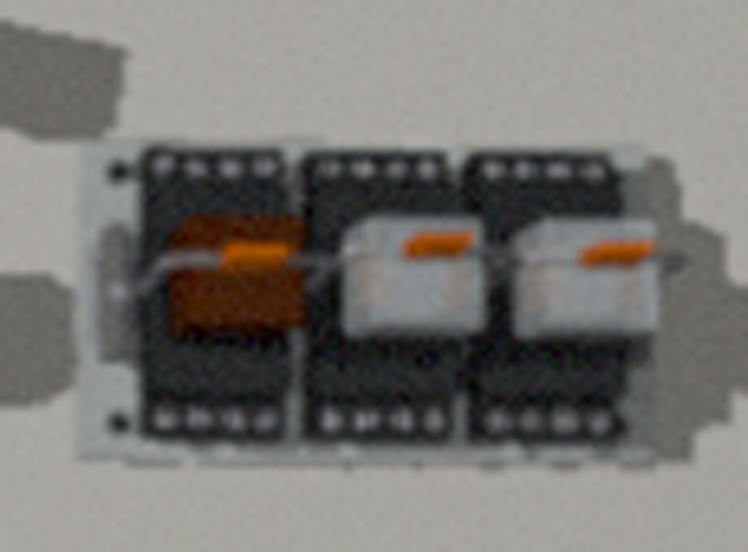

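View pics/scene_crop.png

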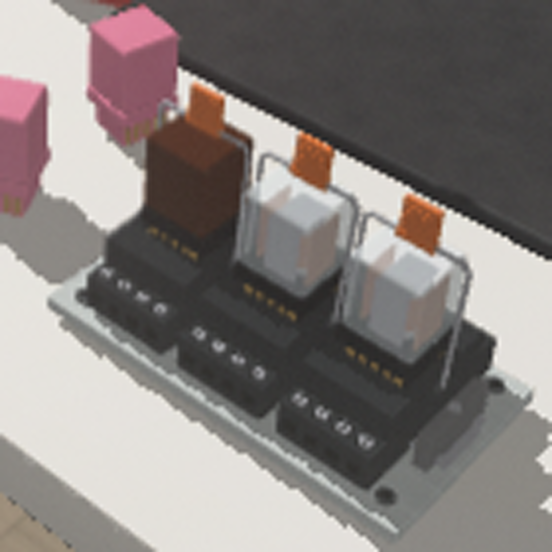

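Top crop: brown relay at the left end of the board with its orange tab; tabs all lean slightly image-up (world +x), so board +x = world +x, yaw ≈ -0.5°, origin (0.504,-0.054), and brown sits in socket 2 at about (0.504, 0.0025). Scene crop: brown relay (clip upright) in the board, two pink look-alikes at (271,189) and (267,231) standing on the bench. Brown = (327,229), confirmed. Heights (0.1045 top, 0.051 rim, tab tip 0.125) agree with the given sizes.

```bash
cat >> h.py <<'E'
def rel(p0,e0,p1,e1):
    A=R.from_euler('xyz',e0,degrees=True);B=R.from_euler('xyz',e1,degrees=True)
    return ((A.inv()*B).as_rotvec(degrees=True)/30).round(4).tolist(),(A.inv().apply(np.array(p1)-p0)/.2).round(4).tolist()
E
python3 - <<'E'
from h import *
P=[((.141,.506,.248),(180,0,164.43)),((.25,.338,.245),(180,0,139.4)),((.36,.17,.24),(180,0,114.4)),((.455,.0025,.24),(180,0,89.5))]
for a,b in zip(P,P[1:]): print(rel(*a,*b))
E
```

```text
([0.0, -0.0, 0.8343], [-0.7505, -0.6629, 0.015])
([0.0, -0.0, 0.8333], [-0.9642, -0.2799, 0.025])
([0.0, -0.0, 0.83], [-0.9589, 0.0866, 0.0])
```

```bash
python3 -m handwheel '[{"dr":[0,0,0.834],"xyz":[-0.75,-0.663,0.015],"claw":1},{"dr":[0,0,0.834],"xyz":[-0.75,-0.663,0.015],"claw":1},{"dr":[0,0,0.834],"xyz":[-0.75,-0.663,0.015],"claw":1},{"dr":[0,0,0.834],"xyz":[-0.75,-0.663,0.015],"claw":1},{"dr":[0,0,0.834],"xyz":[-0.75,-0.663,0.015],"claw":1}]' 40
python3 -m handwheel '[{"dr":[0,0,0.833],"xyz":[-0.964,-0.28,0.025],"claw":1},{"dr":[0,0,0.833],"xyz":[-0.964,-0.28,0.025],"claw":1},{"dr":[0,0,0.833],"xyz":[-0.964,-0.28,0.025],"claw":1},{"dr":[0,0,0.833],"xyz":[-0.964,-0.28,0.025],"claw":1},{"dr":[0,0,0.833],"xyz":[-0.964,-0.28,0.025],"claw":1}]'
python3 -m handwheel '[{"dr":[0,0,0.83],"xyz":[-0.959,0.087,0],"claw":1},{"dr":[0,0,0.83],"xyz":[-0.959,0.087,0],"claw":1},{"dr":[0,0,0.83],"xyz":[-0.959,0.087,0],"claw":1},{"dr":[0,0,0.83],"xyz":[-0.959,0.087,0],"claw":1},{"dr":[0,0,0.83],"xyz":[-0.959,0.087,0],"claw":1},{"dr":[0,0,0.83],"xyz":[-0.959,0.087,0],"claw":1},{"dr":[0,0,0.83],"xyz":[-0.959,0.087,0],"claw":1}]'
python3 - <<'E'
from h import *
s=cam('wrist','w1.png');w=cloud(s);print(s['xyz'],s['attitude'],read_state()['force'],tip_extent)
x,y,z=w[...,0],w[...,1],w[...,2];im=s['image'].astype(int)
for lo,hi in((.01,.018),(.047,.054),(.099,.108),(.112,.13)):
    q=(z>lo)&(z<hi)&(abs(x-.504)<.06)&(abs(y+.054)<.11)
    if q.sum()<10: continue
    P=w[q]; print(lo,q.sum(),P.min(0).round(4),P.max(0).round(4),cv2.minAreaRect((P[:,:2]*1000).astype(np.float32)))
q=(im[...,0]>120)&(im[...,2]<60)&(z>.09)&(z<.14)
n,l=cv2.connectedComponents(q.astype(np.uint8))
for i in range(1,n):
    k=l==i
    if k.sum()>15:print(k.sum(),np.median(w[k],0).round(4),w[k].min(0).round(4),w[k].max(0).round(4))
b=(z>.099)&(z<.108)&(im[...,0]-im[...,2]>20)&(im[...,0]<115)&(abs(y)<.03)
P=w[b];print('brown',b.sum(),np.percentile(P,1,0).round(4),np.percentile(P,99,0).round(4),cv2.minAreaRect((P[:,:2]*1000).astype(np.float32)))
E
```

```text
time_s: 0.6
tool_pos: [0.2521, 0.3339, 0.2452]
tcp_rot: [-180.0, 0.1, 139.1]
force: [-0.4, 0.8, -0.3]
width: 0.0124
gripper_force: 0.0
time_s: 1.1
tool_pos: [0.3624, 0.1659, 0.24]
tcp_rot: [-180.0, 0.1, 114.0]
force: [0.3, 0.2, 0.2]
width: 0.0003
gripper_force: 0.0
time_s: 1.8
tool_pos: [0.4545, 0.0033, 0.2402]
tcp_rot: [-180.0, -0.0, 89.6]
force: [-0.5, 1.7, -0.7]
width: -0.0
gripper_force: 0.0
[0.45533674 0.08543435 0.36627462] [ 1.61109855e+02  3.20188743e-02 -4.90299805e-01] [-0.25904504  0.603516    0.06578468] 0.017
0.01 1961 [ 0.4496 -0.1572  0.0103] [0.5602 0.0426 0.018 ] ((504.6294250488281, -57.30567932128906), (199.13919067382812, 109.95799255371094), 89.65373229980469)
0.047 2631 [ 0.4697 -0.137   0.047 ] [0.5402 0.0249 0.0539] ((504.6421203613281, -55.948638916015625), (161.65374755859375, 70.08692932128906), 89.59302520751953)
0.099 3004 [ 0.487  -0.1152  0.099 ] [0.5227 0.0251 0.108 ] ((504.751953125, -45.03496551513672), (140.29879760742188, 35.39664840698242), 89.68156433105469)
0.112 419 [ 0.5048 -0.1085  0.112 ] [0.5144 0.0077 0.1289] ((509.9096374511719, -50.314453125), (8.799567222595215, 116.17186737060547), 0.9212724566459656)
106 [5.080e-01 2.000e-04 1.271e-01] [ 0.5059 -0.0094  0.1045] [0.5146 0.0077 0.1289]
125 [ 0.5117 -0.0513  0.1264] [ 0.5079 -0.0656  0.107 ] [ 0.5142 -0.0481  0.1284]
24 [ 0.5076 -0.1049  0.1115] [ 0.5061 -0.108   0.1064] [ 0.5117 -0.104   0.1157]
brown 604 [ 0.4884 -0.0174  0.1012] [0.5215 0.0165 0.1054] ((505.1827087402344, -0.4861106872558594), (34.512550354003906, 33.48305130004883), 88.57047271728516)
```

View pics/w1.png

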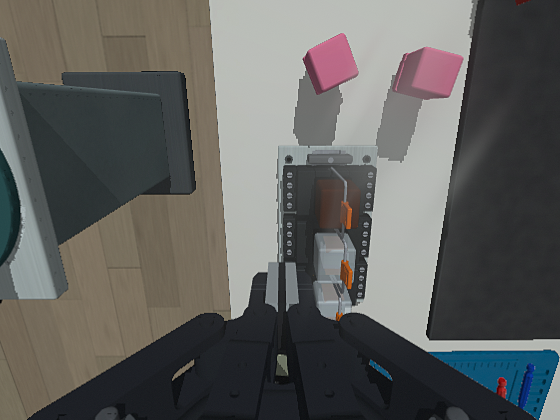

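Wrist view: brown relay at (330,200) with tab at (347,214); closed fingertips at (272–298,263). Measuring the fingertip size from the same picture.

```bash
python3 - <<'E'
from h import *
s=load('wrist');w=cloud(s)
for v in (258,262,264,268,275,285): print(v,[(u,*w[v,u].round(3)) for u in (264,267,272,278,285,292,298,301)])
E
```

```text
258 [(264, np.float64(0.431), np.float64(-0.1), np.float64(0.0)), (267, np.float64(0.435), np.float64(-0.1), np.float64(-0.0)), (272, np.float64(0.441), np.float64(-0.1), np.float64(0.0)), (278, np.float64(0.449), np.float64(-0.101), np.float64(-0.001)), (285, np.float64(0.458), np.float64(-0.09), np.float64(0.021)), (292, np.float64(0.466), np.float64(-0.09), np.float64(0.021)), (298, np.float64(0.472), np.float64(-0.075), np.float64(0.051)), (301, np.float64(0.475), np.float64(-0.075), np.float64(0.05))]
262 [(264, np.float64(0.431), np.float64(-0.106), np.float64(-0.001)), (267, np.float64(0.435), np.float64(-0.105), np.float64(0.001)), (272, np.float64(0.45), np.float64(0.012), np.float64(0.226)), (278, np.float64(0.453), np.float64(0.012), np.float64(0.227)), (285, np.float64(0.456), np.float64(0.013), np.float64(0.227)), (292, np.float64(0.46), np.float64(0.012), np.float64(0.226)), (298, np.float64(0.472), np.float64(-0.08), np.float64(0.05)), (301, np.float64(0.475), np.float64(-0.08), np.float64(0.051))]
264 [(264, np.float64(0.431), np.float64(-0.108), np.float64(0.001)), (
[... 1286 characters left out ...]
p.float64(0.459), np.float64(0.013), np.float64(0.24)), (298, np.float64(0.462), np.float64(0.008), np.float64(0.232)), (301, np.float64(0.464), np.float64(0.009), np.float64(0.233))]
285 [(264, np.float64(0.447), np.float64(0.009), np.float64(0.242)), (267, np.float64(0.449), np.float64(0.014), np.float64(0.249)), (272, np.float64(0.451), np.float64(0.013), np.float64(0.248)), (278, np.float64(0.453), np.float64(0.013), np.float64(0.249)), (285, np.float64(0.456), np.float64(0.012), np.float64(0.248)), (292, np.float64(0.459), np.float64(0.013), np.float64(0.248)), (298, np.float64(0.462), np.float64(0.009), np.float64(0.242)), (301, np.float64(0.463), np.float64(0.008), np.float64(0.241))]
```

```bash
python3 -m handwheel '[{"dr":[0,0,0],"xyz":[-0.008,0.125,0.25],"claw":1},{"dr":[0,0,0],"xyz":[-0.008,0.125,0.4],"claw":1},{"dr":[0,0,0],"xyz":[-0.008,0.125,0.5],"claw":1},{"dr":[0,0,0],"xyz":[-0.008,0.125,0.55],"claw":1},{"dr":[0,0,0],"xyz":[-0.008,0.125,0.55],"claw":1},{"dr":[0,0,0],"xyz":[-0.008,0.125,0.55],"claw":1}]'
python3 - <<'E'
from h import *
print(read_state()['tool_pos'],read_state()['force'])
for t in (.1,.3,.5,.7,.9,1.1,1.25,1.4,1.5):
    c=np.array([.505,.044])+.076*np.array([np.sin(t),np.cos(t)])+.002*np.array([-np.cos(t),np.sin(t)])+[-.008,.017]
    print(t,((c-[.480,.130])/.2*[1,-1]).round(3))
E
```

```text
time_s: 2.45
tool_pos: [0.4803, 0.0009, 0.1313]
tcp_rot: [179.9, 0.0, 89.6]
force: [-0.7, -0.7, 0.4]
width: -0.0
gripper_force: 0.0
[0.48025943 0.00086072 0.13130107] [-0.66714662 -0.70157658  0.44423357]
0.1 [ 0.113 -0.034]
0.3 [ 0.188 -0.021]
0.5 [0.258 0.007]
0.7 [0.322 0.048]
0.9 [0.376 0.101]
1.1 [0.419 0.164]
1.25 [0.442 0.216]
1.4 [0.458 0.271]
1.5 [0.463 0.308]
```

```bash
python3 -m handwheel '[{"dr":[0,0,0],"xyz":[0,0.1,0],"claw":1},{"dr":[0,0,0],"xyz":[0,0.19,0],"claw":1},{"dr":[0,0,0],"xyz":[0,0.26,0.015],"claw":1},{"dr":[0,0,0],"xyz":[0,0.32,0.05],"claw":1},{"dr":[0,0,0],"xyz":[0,0.375,0.1],"claw":1},{"dr":[0,0,0],"xyz":[0,0.42,0.165],"claw":1},{"dr":[0,0,0],"xyz":[0,0.44,0.215],"claw":1},{"dr":[0,0,0],"xyz":[0,0.46,0.27],"claw":1},{"dr":[0,0,0],"xyz":[0,0.465,0.31],"claw":1},{"dr":[0,0,0],"xyz":[0,0.47,0.345],"claw":1},{"dr":[0,0,0],"xyz":[0,0.47,0.37],"claw":1},{"dr":[0,0,0],"xyz":[0,0.47,0.37],"claw":1}]'
python3 - <<'E'
from h import *
w=cloud(cam('wrist','w2.png'))
print(read_state()['tool_pos'],read_state()['force'])
E
```

```text
time_s: 3.65
tool_pos: [0.5735, -0.0002, 0.0558]
tcp_rot: [-180.0, -0.0, 89.5]
force: [-0.6, 0.7, 0.5]
width: 0.0
gripper_force: 0.0
[ 5.73716017e-01 -2.81901033e-04  5.62353503e-02] [0.0035241  0.69972174 0.20236466]
```

View pics/w2.png

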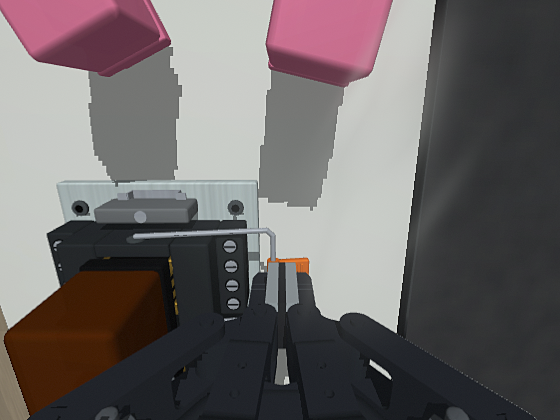

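The clip lies flat, tab at (290,265) under the fingertips; the brown relay at (90,340) is freed. Lift, look, and measure the relay's x centre.

```bash
python3 -m handwheel '[{"dr":[0,0,0],"xyz":[0,0,-0.2],"claw":1},{"dr":[0,0,0],"xyz":[0,0,-0.4],"claw":1},{"dr":[0,0,0],"xyz":[0,-0.1,-0.6],"claw":-1},{"dr":[0,0,0],"xyz":[0.005,-0.345,-0.65],"claw":-1},{"dr":[0,0,0],"xyz":[0.005,-0.345,-0.65],"claw":-1},{"dr":[0,0,0],"xyz":[0.005,-0.345,-0.65],"claw":-1},{"dr":[0,0,0],"xyz":[0.005,-0.345,-0.65],"claw":-1},{"dr":[0,0,0],"xyz":[0.005,-0.345,-0.65],"claw":-1}]'
python3 - <<'E'
from h import *
for n in ('wrist','top'):
    s=cam(n,n+'3.png');w=cloud(s);im=s['image'].astype(int)
    x,y,z=w[...,0],w[...,1],w[...,2]
    b=(z>.1)&(z<.109)&(im[...,0]-im[...,2]>15)&(im[...,0]<130)&(abs(y)<.03)&(abs(x-.505)<.04)
    P=w[b];print(n,b.sum(),np.percentile(P,[2,98],0).round(4).tolist(),cv2.minAreaRect((P[:,:2]*1000).astype(np.float32)))
    q=(z>.01)&(z<.019)&(abs(x-.504)<.06)&(abs(y+.054)<.11);P=w[q];print('plate',P.min(0).round(4),P.max(0).round(4))
    t=(im[...,0]>110)&(im[...,2]<70)&(im[...,1]<130)&(im[...,0]-im[...,2]>70)&(x>.545)&(x<.62)&(abs(y)<.03)
    print('tab',t.sum(),np.median(w[t],0).round(4))
print(read_state()['tool_pos'],read_state()['tcp_rot'])
E
```

```text
time_s: 4.5
tool_pos: [0.5056, 0.0012, 0.1859]
tcp_rot: [-180.0, -0.0, 89.5]
force: [0.3, 0.4, 0.0]
width: 0.085
gripper_force: 0.0
wrist 2336 [[0.4886, -0.0179, 0.1013], [0.5215, 0.0168, 0.105]] ((505.0081787109375, -0.7854137420654297), (36.711097717285156, 34.719364166259766), 89.10602569580078)
plate [ 0.449  -0.1574  0.0103] [0.5602 0.0429 0.0189]
tab 247 [ 0.579  -0.0042  0.0378]
top 185 [[0.4871, -0.0034, 0.1006], [0.5211, 0.0205, 0.1073]] ((504.2292175292969, 2.680917739868164), (34.483787536621094, 36.55195236206055), 0.05506029352545738)
plate [ 0.4503 -0.0269  0.0106] [0.5601 0.0465 0.0187]
tab 55 [0.5761 0.0017 0.039 ]
[0.5053659  0.00122784 0.1858029 ] [-1.79960242e+02 -5.31832441e-03  8.95169190e+01]
```

View pics/wrist3.png

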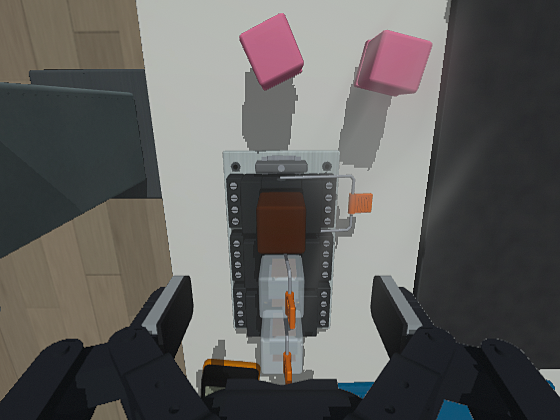

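Relay at (281,222) exposed; clip lies open, tab at (360,203), z≈0.038 → ~1.65 rad. Board has not moved. Descend and grip.

```bash
python3 -m handwheel '[{"dr":[0,0,0],"xyz":[0,0,0.2],"claw":-1},{"dr":[0,0,0],"xyz":[0,0,0.35],"claw":-1},{"dr":[0,0,0],"xyz":[0,0,0.46],"claw":-1},{"dr":[0,0,0],"xyz":[0,0,0.515],"claw":-1},{"dr":[0,0,0],"xyz":[0,0,0.515],"claw":-1},{"dr":[0,0,0],"xyz":[0,0,0.515],"claw":-0.1},{"dr":[0,0,0],"xyz":[0,0,0.515],"claw":0},{"dr":[0,0,0],"xyz":[0,0,0.515],"claw":0.05}]' 25
python3 -m handwheel '[{"dr":[0,0,0],"xyz":[0,0,0],"claw":0.1},{"dr":[0,0,0],"xyz":[0,0,0],"claw":0.15},{"dr":[0,0,0],"xyz":[0,0,0],"claw":0.2},{"dr":[0,0,0],"xyz":[0,0,0],"claw":0.3}]' 25
```

```text
time_s: 5.4
tool_pos: [0.5055, 0.0012, 0.0842]
tcp_rot: [179.9, 0.0, 89.5]
force: [0.5, 0.1, 0.2]
width: 0.0439
gripper_force: 0.0
time_s: 5.8
tool_pos: [0.5051, 0.0012, 0.0836]
tcp_rot: [180.0, 0.0, 89.5]
force: [-0.5, 0.4, 5.6]
width: 0.0356
gripper_force: 24.8
```

Gripped with no sideways push. Firm up the grip, then the first rocking cycle (±0.13 rad, 4 mm rise), checking force.

```bash
python3 -m handwheel '[{"dr":[0,0,0],"xyz":[0,0,0],"claw":1},{"dr":[0,0,0],"xyz":[0,0,0],"claw":1},{"dr":[0,0,0],"xyz":[0,0,0],"claw":1}]' 70
python3 -m handwheel '[{"dr":[0.083,0,0],"xyz":[0,0.008,-0.0017],"claw":1},{"dr":[0.165,0,0],"xyz":[0,0.0155,-0.0033],"claw":1},{"dr":[0.248,0,0],"xyz":[0,0.023,-0.005],"claw":1},{"dr":[0.148,0,0],"xyz":[0,0.0138,-0.007],"claw":1},{"dr":[0.05,0,0],"xyz":[0,0.0047,-0.009],"claw":1}]'
```

```text
time_s: 6.1
tool_pos: [0.5048, 0.0012, 0.083]
tcp_rot: [-180.0, 0.0, 89.5]
force: [2.0, -1.2, -6.0]
width: 0.0349
gripper_force: 71.3
time_s: 6.6
tool_pos: [0.5057, 0.0012, 0.084]
tcp_rot: [-178.5, 0.0, 89.5]
force: [0.5, -1.8, -11.9]
width: 0.0351
gripper_force: 71.5
```

```bash
python3 -m handwheel '[{"dr":[-0.1,0,0],"xyz":[0,-0.0093,-0.0012],"claw":1},{"dr":[-0.2,0,0],"xyz":[0,-0.0186,-0.0025],"claw":1},{"dr":[-0.298,0,0],"xyz":[0,-0.0277,-0.004],"claw":1},{"dr":[-0.298,0,0],"xyz":[0,-0.0277,-0.004],"claw":1}]'
python3 -m handwheel '[{"dr":[0.1,0,0],"xyz":[0,0.0093,-0.0016],"claw":1},{"dr":[0.2,0,0],"xyz":[0,0.0186,-0.0032],"claw":1},{"dr":[0.3,0,0],"xyz":[0,0.0279,-0.0048],"claw":1},{"dr":[0.4,0,0],"xyz":[0,0.0372,-0.0064],"claw":1},{"dr":[0.498,0,0],"xyz":[0,0.046,-0.008],"claw":1},{"dr":[0.498,0,0],"xyz":[0,0.046,-0.008],"claw":1}]'
```

```text
time_s: 7.0
tool_pos: [0.499, 0.0014, 0.0859]
tcp_rot: [172.5, 0.0, 89.5]
force: [0.4, -0.2, -4.9]
width: 0.0351
gripper_force: 72.3
time_s: 7.6
tool_pos: [0.5101, 0.0015, 0.0887]
tcp_rot: [-172.3, -0.0, 89.5]
force: [-4.5, 1.1, 7.4]
width: 0.035
gripper_force: 74.2
```

```bash
python3 -m handwheel '[{"dr":[-0.1,0,0],"xyz":[0,-0.0096,-0.0008],"claw":1},{"dr":[-0.2,0,0],"xyz":[0,-0.0192,-0.0016],"claw":1},{"dr":[-0.3,0,0],"xyz":[0,-0.0288,-0.0024],"claw":1},{"dr":[-0.4,0,0],"xyz":[0,-0.0384,-0.0031],"claw":1},{"dr":[-0.496,0,0],"xyz":[0,-0.048,-0.0038],"claw":1},{"dr":[-0.496,0,0],"xyz":[0,-0.048,-0.0038],"claw":1}]'
python3 -m handwheel '[{"dr":[0.1,0,0],"xyz":[0,0.0096,-0.0008],"claw":1},{"dr":[0.2,0,0],"xyz":[0,0.0192,-0.0016],"claw":1},{"dr":[0.3,0,0],"xyz":[0,0.0288,-0.0024],"claw":1},{"dr":[0.4,0,0],"xyz":[0,0.0384,-0.0031],"claw":1},{"dr":[0.496,0,0],"xyz":[0,0.048,-0.0038],"claw":1},{"dr":[0.496,0,0],"xyz":[0,0.048,-0.0038],"claw":1}]'
```

```text
time_s: 8.2
tool_pos: [0.4992, 0.0015, 0.0913]
tcp_rot: [172.5, -0.0, 89.5]
force: [-2.5, 2.9, 4.2]
width: 0.0351
gripper_force: 73.5
time_s: 8.8
tool_pos: [0.5102, 0.0011, 0.0929]
tcp_rot: [-172.3, 0.0, 89.5]
force: [-4.9, 0.1, 8.8]
width: 0.035
gripper_force: 74.3
```

```bash
python3 -m handwheel '[{"dr":[-0.1,0,0],"xyz":[0,-0.0096,-0.0008],"claw":1},{"dr":[-0.2,0,0],"xyz":[0,-0.0192,-0.0016],"claw":1},{"dr":[-0.3,0,0],"xyz":[0,-0.0288,-0.0024],"claw":1},{"dr":[-0.4,0,0],"xyz":[0,-0.0384,-0.0031],"claw":1},{"dr":[-0.496,0,0],"xyz":[0,-0.048,-0.0038],"claw":1},{"dr":[-0.496,0,0],"xyz":[0,-0.048,-0.0038],"claw":1}]'
python3 -m handwheel '[{"dr":[0.124,0,0],"xyz":[0,0.012,-0.001],"claw":1},{"dr":[0.248,0,0],"xyz":[0,0.024,-0.002],"claw":1},{"dr":[0.248,0,0],"xyz":[0,0.024,-0.002],"claw":1}]'
python3 - <<'E'
from h import *
print(read_state()['tool_pos'],read_state()['tcp_rot'],read_state()['force'])
cam('scene');s=load('scene');d=cv2.resize(s['image'][205:345,265:405],(552,552),interpolation=cv2.INTER_CUBIC);cv2.imwrite('pics/scene_crop2.png',d[:,:,::-1])
E
```

```text
time_s: 9.4
tool_pos: [0.4997, 0.0014, 0.0953]
tcp_rot: [172.6, -0.0, 89.5]
force: [0.8, 1.8, -0.5]
width: 0.0348
gripper_force: 73.1
time_s: 9.7
tool_pos: [0.5069, 0.0009, 0.0961]
tcp_rot: [-179.8, 0.0, 89.5]
force: [1.5, -0.4, 12.2]
width: 0.0352
gripper_force: 74.8
[0.50693678 0.00092641 0.09614512] [-1.79825854e+02  1.45561222e-02  8.95179264e+01] [ 1.4528171  -0.43360736 12.16772269]
```

View pics/scene_crop2.png

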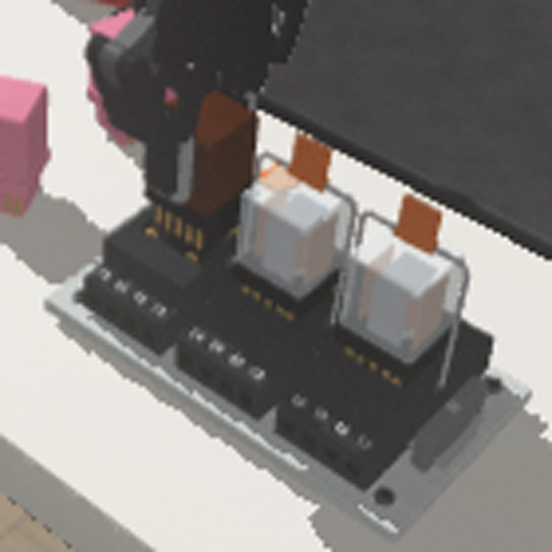

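The relay stands visibly raised (blades showing at (180,220)), the board unmoved and other clips upright. Draw straight up.

```bash
python3 -m handwheel '[{"dr":[0,0,0],"xyz":[0,-0.005,-0.01],"claw":1},{"dr":[0,0,0],"xyz":[0,-0.008,-0.025],"claw":1},{"dr":[0,0,0],"xyz":[0,-0.008,-0.05],"claw":1},{"dr":[0,0,0],"xyz":[0,-0.008,-0.1],"claw":1},{"dr":[0,0,0],"xyz":[0,-0.008,-0.2],"claw":1},{"dr":[0,0,0],"xyz":[0,-0.008,-0.35],"claw":1},{"dr":[0,0,0],"xyz":[0,-0.008,-0.5],"claw":1},{"dr":[0,0,0],"xyz":[0,-0.008,-0.5],"claw":1},{"dr":[0,0,0],"xyz":[0,-0.008,-0.5],"claw":1}]'
python3 - <<'E'
from h import *
st=read_state();print(st['tool_pos'],st['tcp_rot'],st['force'])
s=cam('wrist','w4.png')
p=st['tool_pos'];w=cloud(cam('scene','s4.png'));x,y,z=w[...,0],w[...,1],w[...,2]
q=(abs(x-.505)<.03)&(abs(y)<.03)&(z>.07)&(z<.2);im=load('scene')['image'].astype(int)
b=q&(im[...,0]-im[...,2]>15)
print(b.sum(),np.percentile(w[b],[1,99],0).round(4).tolist())
w=cloud(cam('top'));x,y,z=w[...,0],w[...,1],w[...,2]
q=(z>.01)&(z<.019)&(abs(x-.504)<.08)&(abs(y+.054)<.13)&(x<.47);P=w[q];print('plate',P.min(0).round(4),P.max(0).round(4))
E
```

```text
time_s: 10.65
tool_pos: [0.5032, 0.0013, 0.1965]
tcp_rot: [180.0, 0.0, 89.5]
force: [-0.6, -0.4, -1.5]
width: 0.0349
gripper_force: 73.3
[0.50324875 0.00128876 0.19654452] [1.79978034e+02 1.27772835e-02 8.95200855e+01] [-0.6080394  -0.39537604 -1.54597224]
282 [[0.4839, -0.02, 0.1499], [0.5167, 0.0159, 0.1994]]
plate [ 0.4482 -0.0315  0.0104] [0.4682 0.0467 0.019 ]
```

View pics/w4.png

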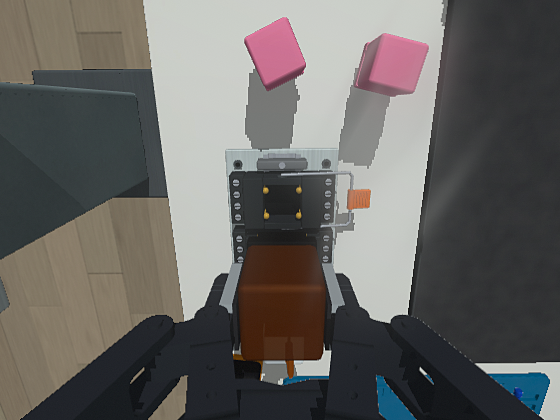

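Relay is out and held upright, the empty socket with its four contacts shows at (282,203), and the clip is flat. Carry to the tray.

```bash
python3 -m handwheel '[{"dr":[0,0,0],"xyz":[0.15,0.01,0],"claw":1},{"dr":[0,0,0],"xyz":[0.33,0.02,0],"claw":1},{"dr":[0,0,0],"xyz":[0.51,0.04,0],"claw":1},{"dr":[0,0,0],"xyz":[0.69,0.05,0],"claw":1},{"dr":[0,0,0],"xyz":[0.8,0.055,0],"claw":1}]'
python3 -m handwheel '[{"dr":[0,0,0.1],"xyz":[0.18,0.02,0],"claw":1},{"dr":[0,0,0.2],"xyz":[0.36,0.04,0],"claw":1},{"dr":[0,0,0.33],"xyz":[0.54,0.05,0],"claw":1},{"dr":[0,0,0.33],"xyz":[0.645,0.055,0],"claw":1},{"dr":[0,0,0.33],"xyz":[0.645,0.055,0],"claw":1},{"dr":[0,0,0.33],"xyz":[0.645,0.055,0],"claw":1}]'
```

```text
time_s: 11.3
tool_pos: [0.5149, 0.1633, 0.1949]
tcp_rot: [-179.8, -0.0, 89.6]
force: [-0.5, -1.0, -0.8]
width: 0.0355
gripper_force: 73.3
time_s: 11.9
tool_pos: [0.5271, 0.29, 0.1949]
tcp_rot: [-179.9, 0.1, 79.7]
force: [-0.9, -0.4, -0.4]
width: 0.0354
gripper_force: 73.2
```

```bash
python3 -m handwheel '[{"dr":[0,0,0],"xyz":[0,0,0.2],"claw":1},{"dr":[0,0,0],"xyz":[0,0,0.38],"claw":1},{"dr":[0,0,0],"xyz":[0,0,0.52],"claw":1},{"dr":[0,0,0],"xyz":[0,0,0.62],"claw":1},{"dr":[0,0,0],"xyz":[0,0,0.68],"claw":1},{"dr":[0,0,0],"xyz":[0,0,0.7],"claw":1},{"dr":[0,0,0],"xyz":[0,0,0.71],"claw":1},{"dr":[0,0,0],"xyz":[0,0,0.715],"claw":1},{"dr":[0,0,0],"xyz":[0,0,0.715],"claw":1}]'
python3 -m handwheel '[{"dr":[0,0,0],"xyz":[0,0,0.003],"claw":1},{"dr":[0,0,0],"xyz":[0,0,0.006],"claw":1},{"dr":[0,0,0],"xyz":[0,0,0.009],"claw":1},{"dr":[0,0,0],"xyz":[0,0,0.009],"claw":1}]'
```

```text
time_s: 12.8
tool_pos: [0.5277, 0.2902, 0.0535]
tcp_rot: [-180.0, -0.0, 79.6]
force: [0.1, 0.6, -0.6]
width: 0.0351
gripper_force: 73.3
time_s: 13.2
tool_pos: [0.5273, 0.2901, 0.051]
tcp_rot: [-179.9, 0.0, 79.6]
force: [-1.1, -0.2, -0.2]
width: 0.0353
gripper_force: 73.2
```

No contact yet; creep down in half-millimetres.

```bash
python3 -m handwheel '[{"dr":[0,0,0],"xyz":[0,0,0.0025],"claw":1},{"dr":[0,0,0],"xyz":[0,0,0.005],"claw":1},{"dr":[0,0,0],"xyz":[0,0,0.0075],"claw":1}]'
python3 -m handwheel '[{"dr":[0,0,0],"xyz":[0,0,0.0025],"claw":1},{"dr":[0,0,0],"xyz":[0,0,0.0025],"claw":1}]'
python3 - <<'E'
from h import *
st=read_state();print(st['tool_pos'],st['force'])
w=cloud(cam('scene'));x,y,z=w[...,0],w[...,1],w[...,2];im=load('scene')['image'].astype(int)
b=(im[...,0]-im[...,2]>12)&(abs(x-.527)<.04)&(abs(y-.29)<.04)&(z>-.01)&(z<.12);print(b.sum(),np.percentile(w[b],[0,2,98],0).round(4).tolist())
E
```

```text
time_s: 13.5
tool_pos: [0.5274, 0.2901, 0.0498]
tcp_rot: [-180.0, 0.0, 79.6]
force: [-3.7, -1.7, 12.4]
width: 0.0351
gripper_force: 74.7
time_s: 13.7
tool_pos: [0.5274, 0.2902, 0.0498]
tcp_rot: [-180.0, -0.0, 79.6]
force: [-3.4, -1.0, 12.2]
width: 0.0351
gripper_force: 75.1
[0.52736957 0.29015777 0.04984407] [-3.43842115 -0.96785539 12.17104039]
364 [[0.506, 0.266, 0.002], [0.5072, 0.2667, 0.0063], [0.5418, 0.3025, 0.0708]]
```

On the tray floor (12 N). Open gradually, then rise.

```bash
python3 -m handwheel '[{"dr":[0,0,0],"xyz":[0,0,-0.003],"claw":1},{"dr":[0,0,0],"xyz":[0,0,-0.003],"claw":0.12},{"dr":[0,0,0],"xyz":[0,0,-0.003],"claw":0},{"dr":[0,0,0],"xyz":[0,0,-0.003],"claw":-0.4},{"dr":[0,0,0],"xyz":[0,0,-0.003],"claw":-0.8},{"dr":[0,0,0],"xyz":[0,0,-0.003],"claw":-0.8},{"dr":[0,0,0],"xyz":[0,0,-0.1],"claw":-0.8},{"dr":[0,0,0],"xyz":[0,0,-0.3],"claw":-0.8},{"dr":[0,0,0],"xyz":[0,0,-0.5],"claw":-0.8},{"dr":[0,0,0],"xyz":[0,0,-0.7],"claw":-0.8},{"dr":[0,0,0],"xyz":[0,0,-0.7],"claw":-0.8},{"dr":[0,0,0],"xyz":[0,0,-0.7],"claw":-0.8}]' 20
python3 - <<'E'
from h import *
s=cam('scene');cv2.imwrite('pics/s_end.png',cv2.resize(s['image'][170:350,180:410],(736,576))[:,:,::-1])
w=cloud(s);x,y,z=w[...,0],w[...,1],w[...,2];im=s['image'].astype(int)
b=(im[...,0]-im[...,2]>12)&(abs(x-.527)<.04)&(abs(y-.29)<.04)&(z>-.01)&(z<.12);print(b.sum(),np.percentile(w[b],[0,2,98],0).round(4).tolist())
E
```

```text
time_s: 14.95
tool_pos: [0.5278, 0.2902, 0.1895]
tcp_rot: [180.0, -0.0, 79.6]
force: [0.9, -0.3, -0.9]
width: 0.077
gripper_force: 0.0
441 [[0.5065, 0.2655, 0.0025], [0.5072, 0.2672, 0.0088], [0.5403, 0.3049, 0.0707]]
```

View pics/s_end.png

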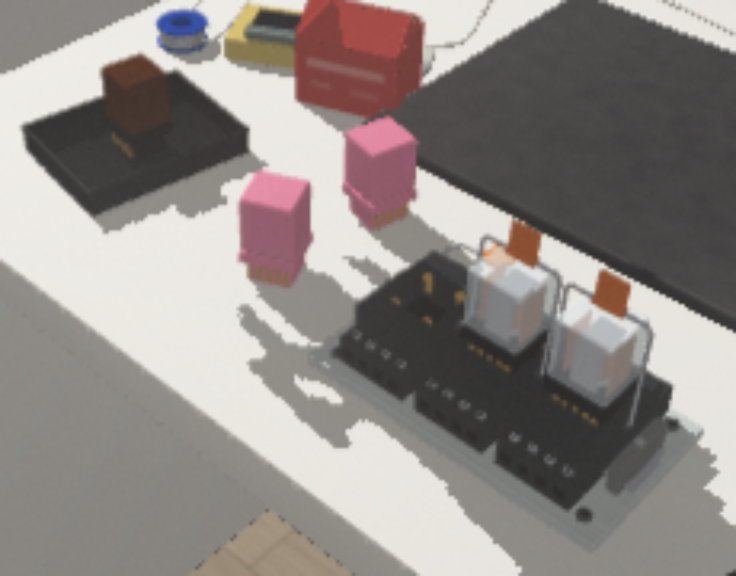

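The brown relay stands upright in the tray at (135,95). The other two relays are still seated and clipped at (510,300) and (600,345), and the board is in place.

```bash
python3 -c "
from station import job_done
print(job_done())"
```

```text
the job is handed in; nothing more can be done
None
```

The brown relay was unclipped, rocked out of its socket and set down upright in the black tray; the last picture shows the board in place and the other two relays still seated and clipped, and the job was handed in at about 15 s.

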